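# Clamp the card terminal down with its ratchet lever

## Robot

A 7-joint arm with a two-finger parallel gripper is mounted at the origin on the work surface. World frame = base frame: x ahead of the robot, y to its left, z up, the work surface at z = 0. Lengths are in m, angles in rad, forces in N, time in s.
With the tool pointing down it reaches from about 0.4 to 0.85 m from the base axis. Payload 10.4 kg.
Tool frame: the origin (TCP) lies at the very end of the fingers, on their centre line; the grasp point (between the pads) lies 19 mm behind it; z points along the fingers, y is the line along which they close (so a half turn about z gives the same grasp; the last joint's range is limited). The gripper opens to 87 mm and grips with 3 to 60 N. Pads are 19 mm wide; open, the fingers measure 117 mm over their backs; the gripper's body (75 mm by 190 mm) begins 51 mm behind the grasp point.
Start: joints at [1.238, 0.332, -0.065, 1.46, 0.022, 1.35, -0.088], TCP at [0.191, -0.595, 0.223] pointing down, gripper open.
Joint ranges: [-2.6, 2.6], [-0.5, 2.12], [-1.47, 1.34], [0.16, 2.42], [-1.27, 4.41], [0.06, 2.06], [-2.6, 2.6]. Speed limits (rad/s): [2.22, 2.22, 2.79, 2.79, 3.14, 3.14, 3.14].

## Interface

Orientations are given as a unit quaternion [x, y, z, w].
In Python, from workcell import manip gives the robot as it stands. Calls block until the motion is done:
- manip.move_ptp(position, orientation): joint-space move of the TCP to a pose.
- manip.move_linear(position, vel=0.15, frame=None, max_force=None): straight line of the TCP; frame=None keeps the orientation; vel is the mean speed in m/s. With max_force (N) it stops when the force on the tool has changed by that much, and returns True; else False.
- manip.set_joints(angles): joint-space move.
- manip.open() and manip.grasp(newtons=None): open the fingers fully, or close them until they stop; newtons is the grip in N (None keeps the last).
- manip.hold(seconds).
- manip.solve_ik(position, orientation): joint angles nearest the present ones, or None.
- manip.grab_frame(name): name is "scene" or "top"; returns a dict with "image" (480x640x3 uint8, blue, green, red), "fx", "fy", "cx", "cy" (pixels), "position" and "rotation" of the camera in the world. Camera axes: x right, y down, z forward; pixel columns grow to the right and rows downward; lengths in m; the calibration is good to about 2 mm. A picture is of the moment at which its call begins. There is no depth.
A pose or a line that the arm cannot do raises manip.IKError and nothing moves.
- manip.hand_in(): hands the job in; it is judged then, once.
Trained networks look in the newest picture that a camera, given by its name, has taken for a name from the list of things; names that differ only in an ending like _2 or _b are one class to them, and where a whole thing is asked for, a point or a joint stands for the part that bears it (a point fixed in the world has none). Each returns a list of dicts, best first, with "p" (0 to 1); they miss things now and then, are a little off and sometimes report something else, mostly with a low value. They report only what shows in the picture. A call takes as long as a camera call.
- manip.recognise(camera, name): "bbox" ([left, top, right, bottom] in pixels, round what is visible of it).
Readings, each from a call of its own:
- manip.get_t(): time.
- manip.get_q(): joint angles.
- manip.get_joint_vel(): joint speeds.
- manip.get_joint_efforts(): joint torques, N m.
- manip.get_tool_pos(): TCP position.
- manip.get_ee_rot(): TCP orientation.
- manip.get_contact_force(): force on the tool from outside, world axes, zero at the start.
- manip.get_ft_torque(): the same for the moment, N m.
- manip.get_width(): finger opening in m.
- manip.get_gripper_force(): force on a finger pad.
Only numpy, scipy, OpenCV 4.12 (cv2) and the standard library are available. Lean on these libraries where they do the work, as an engineer would, in place of code of your own. Each camera call takes 0.05 s, during which the arm holds its last target. There are 200 camera calls.

## Task

The card terminal is loose on the desk. Tighten its clamp bolt with the red ratchet lever, which end posts keep from turning full circle: swing it back and forth (clockwise drives, anticlockwise only clicks back) until the bolt is fully home, then let go. Leave the printer's black lever as it is, it is already tight.

Things in the scene. Friction and masses are not known exactly. Their poses are not given: they have to be found in the camera images.
- terminal_stand: Fixed dark plate carrying the grey card terminal (black screen, red keypad, 120 mm high) and, before it, the clamp bolt with red lever. Origin: on the vertical bolt axis at desk level; x points from bolt to terminal, y left of that, z up. The lever's mid position is along -x, it swings 0.61 rad (35 degrees) either way, to steel end posts (66 mm high, 75 mm from the axis).
- red_lever_knob (a point): Centre of the upright round red post on the lever's end: 24 mm diameter, 66 to 118 mm above the desk (this point 92), 120 mm from the bolt axis; one grasp from above serves all swings. Arm below it 18 mm wide. Swung clockwise from above (post to the stand's +y) it drives the bolt, about 3 N; back it clicks freely over pins 20 degrees apart, so a drive may begin with up to 20 degrees of slack.
- bolt (a joint): Angle of the terminal's clamp bolt (brass hexagon head, top 76 mm above the desk), rad, growing clockwise from above as it tightens. Starts at 0 to 0.5; 2.3 is fully home, a hard stop: the aluminium jaw is down on the terminal's white foot and the white stripe on the bolt's dark 92 mm disc, under the lever, points at the green index post.
- black_lever_knob (a point): Centre of the same kind of post, black, on the printer's clamp: an equal stand with a white box printer with a black front. Already tight, to be left alone. Either stand may be the left or the right one.

How it is judged:
At the end, for the whole second after the job is handed in: The terminal's clamp bolt is within 0.25 rad (14 degrees) of fully home and at rest (its lever may stay at any angle), and the post of the printer's black lever is within 20 mm of where it was (value of joint bolt above 2.05 rad and velocity of joint bolt below 0.05 rad/s and distance of black_lever_knob from where it was at the start of the episode below 0.02 m); the robot touches nothing.
It fails at once if the printer's black lever is moved by more than 20 mm at its post (distance of black_lever_knob from where it was at the start of the episode above 0.02 m).
It also fails if it takes over 56 s, if anything falls off the work surface, if the arm or the gripper's body presses on something with over 40 N, if the wrist force passes 120 N, or if a joint passes its speed limit or range.

## Working session

There is one attempt and no reset: what is moved stays moved. The work goes in short steps, each a Python script; the robot and the scene stay as the last script left them, time stands still between calls to the robot, and variables do not carry over. Pictures are saved under pics/ and viewed, at most 10 in all, crops included, and the job is handed in when it is done.

```bash
ls; mkdir -p pics
python3 - <<'E'
from workcell import manip
import cv2
for c in ("scene","top"):
    f=manip.grab_frame(c); cv2.imwrite(f"pics/{c}0.png",f["image"])
    print(c,f["fx"],f["fy"],f["cx"],f["cy"],f["position"],f["rotation"])
    for n in ("terminal_stand","red_lever_knob","bolt","black_lever_knob"):
        print(n,manip.recognise(c,n)[:3])
print(manip.get_ee_rot(),manip.get_t())
E
```

```text
pics
scene 503.8569685192335 503.8569685192335 313.6243637061766 237.17499435609244 [0.83807977 0.49044245 0.44819519] [ 0.23585368  0.84269238 -0.46424811 -0.13680748]
terminal_stand []
red_lever_knob [{'bbox': [183.9, 172.1, 289.0, 226.4], 'p': 0.6}]
bolt [{'bbox': [173.1, 200.6, 235.0, 242.3], 'p': 0.97}]
black_lever_knob [{'bbox': [315.9, 269.4, 436.8, 379.9], 'p': 0.97}]
top 570.6078076465813 570.6078076465813 322.4324338661351 246.5483643743103 [0.4883884  0.00662403 1.11985703] [-0.70229091  0.71151261 -0.01787042  0.01476252]
terminal_stand [{'bbox': [357.3, 64.6, 460.3, 262.5], 'p': 0.84}]
red_lever_knob [{'bbox': [386.1, 184.8, 432.4, 264.5], 'p': 0.73}]
bolt [{'bbox': [394.8, 176.4, 443.3, 226.1], 'p': 0.94}]
black_lever_knob [{'bbox': [208.1, 191.0, 238.5, 279.8], 'p': 0.75}]
[ 9.88028453e-01  1.54271758e-01  2.55739210e-05 -1.62477054e-05] 0.5
```

View pics/scene0.png

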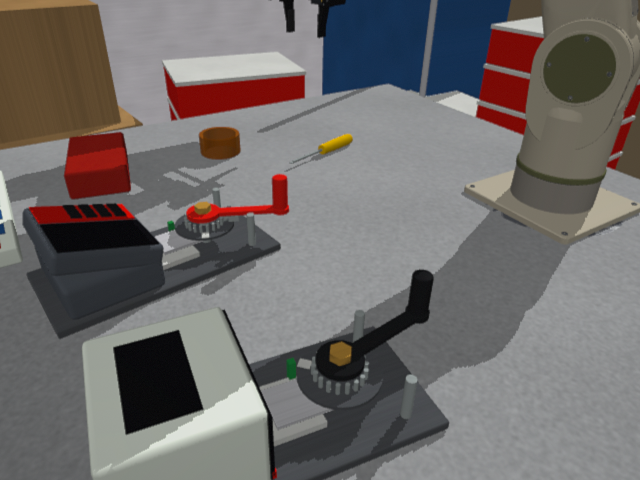

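View pics/top0.png

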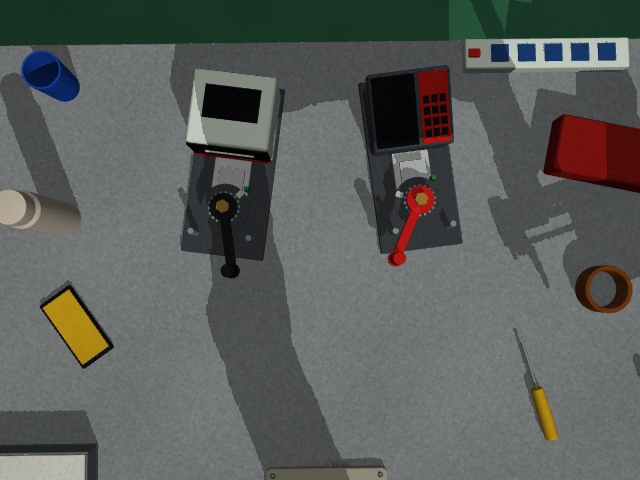

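The top view shows the terminal stand on the right, with its bolt head at about (422,199). The red post's top is at (397,258), near its clockwise end, and the black lever is at (230,270). The stand's left edge runs from (381,253) to (360,83).

```bash
cat > h.py <<'E'
import numpy as np, cv2
from scipy.spatial.transform import Rotation as R
from workcell import manip
def ray(f,u,v,z):
    d=R.from_quat(f["rotation"]).apply([(u-f["cx"])/f["fx"],(v-f["cy"])/f["fy"],1]); p=np.array(f["position"])
    return p+d*(z-p[2])/d[2]
def proj(f,P):
    c=R.from_quat(f["rotation"]).inv().apply(np.array(P)-f["position"])
    return c[0]/c[2]*f["fx"]+f["cx"],c[1]/c[2]*f["fy"]+f["cy"]
E
python3 - <<'E'
from h import *
f=manip.grab_frame("top"); s=manip.grab_frame("scene")
b=ray(f,422,199,.076);k=ray(f,397,258,.118)
print("bolt",b,"knob",k,np.linalg.norm((k-b)[:2]))
for z in (0,.01):
  a=ray(f,381,253,z);c=ray(f,360,83,z);e=ray(f,461,242,z); print(a,c,e,np.degrees(np.arctan2(*(c-a)[1::-1])),np.degrees(np.arctan2(-(e-a)[0],-(e-a)[1])))
print("lever dir",np.degrees(np.arctan2(*(k-b)[1::-1])))
print(proj(s,b),proj(s,k), "scene: expect bolt (203,208), knob top (280,178)")
print("scene",ray(s,203,207,.076),ray(s,280,178,.118))
# red centroid of post top
E
```

```text
bolt [ 0.62176076 -0.18259781  0.076     ] knob [ 0.51279506 -0.1288232   0.118     ] 0.12151227062903751
[ 0.5259017  -0.11351863  0.        ] [ 0.86515144 -0.07773738  0.        ] [ 0.5455049  -0.27134895  0.        ] 6.020823697736833 -7.080120775234604
[ 0.52556672 -0.11244579  0.01      ] [ 0.86178705 -0.07698406  0.01      ] [ 0.54499487 -0.26886673  0.01      ] 6.020823697736834 -7.08012077523457
lever dir 153.73364535236382
(np.float64(201.50060873083385), np.float64(203.9508512416444)) (np.float64(279.6122646560426), np.float64(176.84782101023828)) scene: expect bolt (203,208), knob top (280,178)
scene [ 0.62334891 -0.17217366  0.076     ] [ 0.51421603 -0.12495845  0.118     ]
```

```bash
cat >> h.py <<'E'
B=np.array([.622,-.1815]); RAD=.120; YAW=6.5
def pose(th,z,flip,B=B,r=RAD):   # th: world lever direction, deg
    t=np.radians(th); x=np.array([np.cos(t),np.sin(t),0])*(-1 if flip else 1); zz=np.array([0,0,-1.])
    return np.r_[B+r*np.array([np.cos(t),np.sin(t)]),z], R.from_matrix(np.c_[x,np.cross(zz,x),zz]).as_quat()
E
python3 - <<'E'
from h import *
for fl in (0,1):
    for th in (152,170,187,205,221):
        q=manip.solve_ik(*pose(th,.078,fl)); print(fl,th,None if q is None else np.round(q,2))
E
```

```text
0 152 [ 0.74  0.34 -0.68  1.84  0.24  1.04  1.05]
0 170 [ 0.82  0.33 -0.69  1.85  0.24  1.04  1.43]
0 187 [ 0.87  0.36 -0.68  1.82  0.25  1.05  1.79]
0 205 [ 1.29  0.68 -1.24  1.74  0.68  1.23  1.87]
0 221 [ 1.28  0.75 -1.25  1.67  0.74  1.28  2.16]
1 152 [ 0.57  0.3  -0.48  1.85  0.16  1.03 -2.03]
1 170 [ 0.63  0.29 -0.46  1.86  0.15  1.02 -1.64]
1 187 [ 0.67  0.31 -0.44  1.83  0.15  1.03 -1.28]
1 205 [ 0.71  0.36 -0.43  1.77  0.17  1.05 -0.92]
1 221 [ 0.73  0.42 -0.43  1.7   0.2   1.07 -0.62]
```

Run:
```python
from h import *
th=153.7
p,o=pose(th,.21,1); p[:2]=(.5133,-.128)
manip.move_ptp(p,o)
p[2]=.078
print("hit",manip.move_linear(p,vel=.12,max_force=8))
manip.grasp(15); manip.hold(.2)
print(manip.get_width(),manip.get_contact_force(),manip.get_tool_pos(),manip.get_t())
f=manip.grab_frame("scene"); cv2.imwrite("pics/g.png",f["image"][100:340,100:420])
```

```text
hit False
0.02377055625777405 [ 0.16682718  0.24499646 -0.07215807] [ 0.51324722 -0.12803597  0.07798755] 5.1417
```

View pics/g.png

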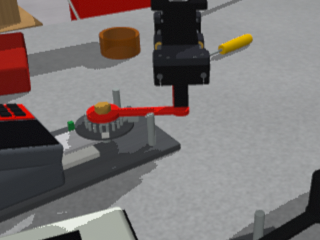

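The fingers hold the red post (width 23.8 mm). Next comes the first swing back, anticlockwise, followed by a drive.

```bash
cat >> h.py <<'E'
def swing(a,b,n=8,vel=.12,mf=14,lim=16,C=B):
    for th in np.linspace(a,b,n+1)[1:]:
        p,o=pose(th,.078,1,C)
        hit=manip.move_linear(p,vel=vel,frame=o,max_force=mf)
        F=np.array(manip.get_contact_force()); t=np.radians(th)
        rad=F[:2]@[np.cos(t),np.sin(t)]; tan=F[:2]@[-np.sin(t),np.cos(t)]
        print(f"{th:.1f} hit={hit} rad={rad:.1f} tan={tan:.1f} z={F[2]:.1f}")
        if hit or np.hypot(*F[:2])>lim: break
    p=np.array(manip.get_tool_pos())[:2]-C; th=np.degrees(np.arctan2(p[1],p[0]))%360
    print("end",round(th,1),"t",round(manip.get_t(),2)); return th
E
python3 - <<'E'
from h import *
th=swing(153.7,219.5)
swing(th,153)
f=manip.grab_frame("scene"); cv2.imwrite("pics/d1.png",cv2.resize(f["image"][160:340,100:340],None,fx=2.5,fy=2.5))
E
```

```text
161.9 hit=False rad=4.4 tan=0.5 z=3.0
170.1 hit=False rad=2.3 tan=-0.8 z=0.3
178.4 hit=False rad=2.2 tan=-1.4 z=-0.4
186.6 hit=False rad=2.4 tan=-1.1 z=0.5
194.8 hit=False rad=1.7 tan=-0.8 z=-0.9
203.1 hit=False rad=2.0 tan=0.4 z=0.0
211.3 hit=False rad=3.0 tan=-2.2 z=-1.2
219.5 hit=False rad=0.1 tan=-1.4 z=-0.8
end 219.1 t 7.53
210.8 hit=False rad=-0.8 tan=0.2 z=-4.0
202.6 hit=False rad=-0.4 tan=0.7 z=-3.5
194.3 hit=False rad=0.6 tan=1.6 z=-2.8
186.1 hit=False rad=1.8 tan=1.2 z=-1.4
177.8 hit=False rad=1.6 tan=2.4 z=-1.0
169.5 hit=False rad=1.3 tan=1.4 z=-0.5
161.3 hit=False rad=3.0 tan=2.1 z=0.4
153.0 hit=False rad=2.9 tan=2.3 z=1.1
end 153.3 t 9.87
```

Run:
```python
from h import *
th=153.3
for i in range(4):
    th=swing(th,219.8); th=swing(th,153)
    if th>157: break
f=manip.grab_frame("scene"); cv2.imwrite("pics/d2.png",cv2.resize(f["image"][160:340,100:340],None,fx=2.5,fy=2.5))
```

```text
161.6 hit=False rad=0.2 tan=-1.2 z=-2.3
169.9 hit=False rad=-0.9 tan=-1.4 z=-2.6
178.2 hit=False rad=-0.4 tan=-0.1 z=-2.1
186.6 hit=False rad=-0.6 tan=-0.7 z=-1.2
194.9 hit=False rad=-0.8 tan=-0.8 z=-0.9
203.2 hit=False rad=-1.0 tan=-0.3 z=-0.8
211.5 hit=False rad=-1.6 tan=-1.2 z=-1.1
219.8 hit=False rad=-2.8 tan=-1.3 z=0.6
end 219.4 t 12.26
211.1 hit=False rad=-3.8 tan=0.8 z=-3.5
202.8 hit=False rad=-2.9 tan=0.2 z=-2.5
194.5 hit=False rad=-1.3 tan=1.6 z=-1.1
186.2 hit=False rad=1.0 tan=0.8 z=1.0
177.9 hit=False rad=1.4 tan=1.0 z=2.4
169.6 hit=False rad=2.3 tan=1.7 z=3.4
161.3 hit=False rad=3.2 tan=0.9 z=4.6
153.0 hit=False rad=4.7 tan=9.3 z=7.4
end 154.2 t 14.6
162.4 hit=False rad=0.2 tan=1.0 z=1.9
170.6 hit=False rad=-0.9 tan=-0.1 z=0.0
178.8 hit=False rad=-1.9 tan=1.2 z=-1.3
187.0 hit=False rad=-1.6 tan=-0.5 z=-0.1
195.2 hit=False rad=-2.5 tan=-0.5 z=-0.2
203.4 hit=False rad=-2.2 tan=-1.0 z=0.1
211.6 hit=False rad=-2.6 tan=-0.1 z=0.2
219.8 hit=False rad=-2.7 tan=-0.2 z=0.3
end 219.5 t 16.96
211.2 hit=False rad=-8.2 tan=11.4 z=-10.8
202.9 hit=False rad=-10.8 tan=21.5 z=-14.9
end 204.9 t 17.55
```

View pics/d2.png

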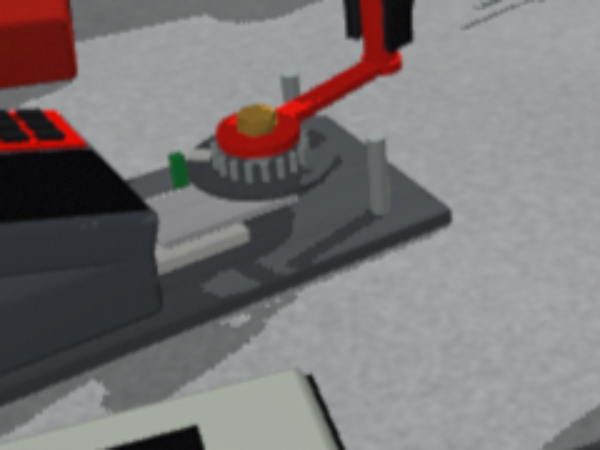

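The drive met a hard stop at about 205°. The white stripe, at (200,155) in the crop, points at the green post at (178,168), so the bolt looks home. I'll release, retreat and check from above.

Run:
```python
from h import *
p,o=pose(206.5,.078,1); manip.move_linear(p,vel=.05,frame=o)
print(manip.get_contact_force())
manip.open(); manip.hold(.2)
q=np.array(manip.get_tool_pos()); manip.move_linear(q+[0,0,.15],vel=.12)
manip.move_ptp([.45,-.35,.3],o); manip.hold(.3)
f=manip.grab_frame("top"); cv2.imwrite("pics/e.png",cv2.resize(f["image"][140:290,180:480],None,fx=2.6,fy=2.6))
print(manip.get_t(),manip.get_contact_force())
```

```text
[ 14.45371417 -12.85441553 -10.25257815]
21.7333 [-0.20998617 -0.59067512  0.58973703]
```

View pics/e.png

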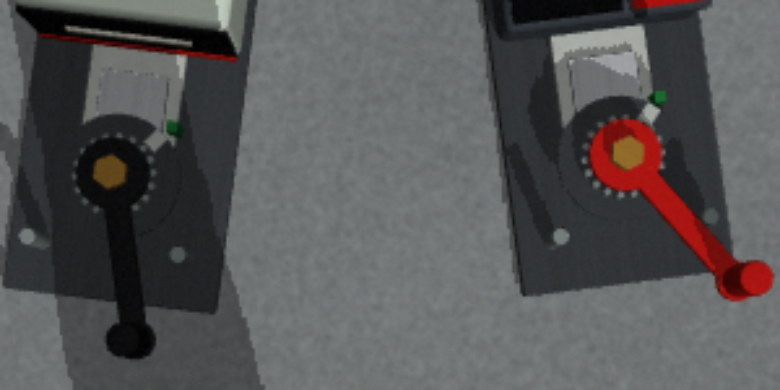

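The terminal's white stripe at (650,113) points at its green post at (658,97), matching the tight printer clamp. The black lever hasn't moved and the gripper is clear.

```bash
python3 -c "
from workcell import manip
print(manip.hand_in())"
```

```text
the job is handed in; nothing more can be done
None
```

The terminal's clamp bolt is fully home: the last drive met the hard stop and the stripe lines up with the green post. The red lever is released, the black lever was left alone, and the job is handed in.

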